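# Gauge a finial's tenon in the hole plate

### The arm

A 6-joint arm with a two-finger parallel gripper is mounted at the origin on the work surface. World frame = base frame: x ahead of the robot, y to its left, z up, the work surface at z = 0. Lengths are in m, angles in rad, forces in N, time in s.
With the tool pointing down it reaches from about 0.375 to 0.9 m from the base axis. Payload 3.1 kg.
Tool frame: the origin (TCP) lies on the centre line of the jaws, within the pads' length; the fingertips stand 11 mm ahead of it and the grasp point (between the pads) lies 8 mm behind it; x points along the fingers, y is the direction in which the jaws open and shut, and the axes are right-handed (so a half turn about x gives the same grasp; the last joint's range is limited). The gripper opens to 87 mm and grips with 3 to 60 N. Pads are 19 mm wide; open, the fingers measure 117 mm over their backs; the gripper's body (75 mm by 190 mm) begins 51 mm behind the grasp point.
Start: joints at [1.058, 0.527, 1.433, -0, 1.181, -0.178], TCP at [0.205, 0.59, 0.234] pointing down, gripper open.
Joint ranges: [-3.08, 3.08], [-0.75, 2.2], [0.22, 2.44], [-1.43, 4.57], [0, 2.65], [-2.85, 2.85]. Speed limits (rad/s): [2.79, 2.79, 3.14, 3.14, 3.14, 3.14].

### API

Orientations are given as a unit quaternion [x, y, z, w].
In Python, from rig import robot, camera, camera_info gives the robot as it stands.
- The arm moves only by the shell command python3 -m inch 'ROWS' [FORCE]. ROWS is JSON, a list that holds one entry, the list of rows, each a list of 5 numbers: the shift along the tool's x, y, z in cm, then the turn about the tool's x in rad, then the opening, from 0 (shut) to 1 (fully open). A call has 1 to 8 rows; each row shifts and turns the pose as measured when the row begins, along the tool's axes as they then stand; what a row does not reach is not made up. A row lasts 1/12 s, in which the tool goes at most 41.7 mm and 7.16 degrees, less where a joint would pass 70% of its speed; a pose out of reach is approached as far as the arm can. A call with a gripper value outside its range is refused whole. The fingers move at their own pace and stop on an object; FORCE is the grip in N (left out, the last holds). Time passes only in rows, so rows that do not move let the fingers close. It gives the time, the measured TCP pose, the force and the opening at its end, in the units of the state.
- robot.get_obs(): the state, without advancing time (a new reading comes with each control period).
- camera(name): name is "side" or "top" or "wrist"; returns the picture (400x640x3 uint8, red, green, blue); there is no depth.
- camera_info(name): a dict with "camera_matrix" (3x3 intrinsics, pixels), "rvec" (rotation vector, rad) and "tvec" (3), from world to camera coordinates, as OpenCV has them. Camera axes: x right, y down, z forward; pixel columns grow to the right and rows downward; lengths in m; the calibration is good to about 2 mm. A picture is of the moment at which its call begins: read the wrist's pose just before it. camera_info takes no time and is no camera call; for the wrist camera it gives the pose at the moment of the call.
- robot.hand_in(): hands the job in, once; it reports no verdict.
The state is a dict: "time": time; "q": joint angles; "joint_velocities": joint speeds; "joint_torque": joint torques, N m; "position": TCP position; "tool_rot": TCP orientation; "ft_force": force on the tool from outside, world axes, zero at the start; "moment": the same for the moment, N m; "grip_width": finger opening in m.
Only numpy, scipy, OpenCV 4.12 (cv2) and the standard library are available. Lean on these libraries where they do the work, as an engineer would, in place of code of your own. Each camera call takes 0.05 s, during which the arm holds its last target. There are 200 camera calls.

### The job

Take the finial out of the single-hole stand and find its tenon's size in the steel hole gauge: starting at the narrowest hole and taking each next wider one in turn, skipping none, press the tenon's foot lightly but firmly (some 5 N, never above 30 N) on each hole until one lets it pass, and leave the finial standing upright in that first hole that passes it, pushed fully home with its collar on the plate, released. Leave the two finials in the rack, the wax jar and the brush alone.

Things in the scene. Friction and masses are not known exactly. Their poses are not given: they have to be found in the camera images.
- finial_a_mid (a point): middle of the barrel of a loose upright wooden finial, on its axis, z up: straight barrel to grip, 30 mm in diameter, 35 mm tall, domed cap above, collar below (38 mm in diameter, 7 mm thick), then the tenon. This point is 27 mm above the collar's underside, 61 mm above the tenon's foot, 27 mm below the cap's top. One finial starts in the stand, two in the rack: tell by position.
- finial_a_tip (a point): centre of the flat foot of the same finial's tenon, z up along the axis. The tenon is pale, round, straight, 34 mm long, foot chamfered by 0.8 mm. The three finials' tenons are 14, 18 and 22 mm thick; which finial has which is not told.
- finial_a: the same finial as a whole, 50 to 100 g; origin on its axis at the collar's underside, z up along the axis. The three are alike but for the tenon's thickness.
- finial_b_mid (a point): middle of the barrel of a loose upright wooden finial, on its axis, z up: straight barrel to grip, 30 mm in diameter, 35 mm tall, domed cap above, collar below (38 mm in diameter, 7 mm thick), then the tenon. This point is 27 mm above the collar's underside, 61 mm above the tenon's foot, 27 mm below the cap's top. One finial starts in the stand, two in the rack: tell by position.
- finial_b_tip (a point): centre of the flat foot of the same finial's tenon, z up along the axis. The tenon is pale, round, straight, 34 mm long, foot chamfered by 0.8 mm. The three finials' tenons are 14, 18 and 22 mm thick; which finial has which is not told.
- finial_b: the same finial as a whole, 50 to 100 g; origin on its axis at the collar's underside, z up along the axis. The three are alike but for the tenon's thickness.
- finial_c_mid (a point): middle of the barrel of a loose upright wooden finial, on its axis, z up: straight barrel to grip, 30 mm in diameter, 35 mm tall, domed cap above, collar below (38 mm in diameter, 7 mm thick), then the tenon. This point is 27 mm above the collar's underside, 61 mm above the tenon's foot, 27 mm below the cap's top. One finial starts in the stand, two in the rack: tell by position.
- finial_c_tip (a point): centre of the flat foot of the same finial's tenon, z up along the axis. The tenon is pale, round, straight, 34 mm long, foot chamfered by 0.8 mm. The three finials' tenons are 14, 18 and 22 mm thick; which finial has which is not told.
- finial_c: the same finial as a whole, 50 to 100 g; origin on its axis at the collar's underside, z up along the axis. The three are alike but for the tenon's thickness.
- gauge: hole gauge: wooden base with two end cheeks, fixed, and on their rubber mounts a level steel plate 180 x 64 x 10 mm that gives straight down about 1 mm per 2.5 N, at most 8 mm, and springs back. Unloaded plate top 60 mm above the bench, 44 mm free height below the plate. Four round holes in a row along x, narrow to wide; turned any way round. Origin under its centre at bench height, x towards the wide end.
- hole0 (a point): centre of the mouth of hole number 1 of the row (the narrowest), 11.5 mm in diameter, at the plate's top face (moves with the plate); -63 mm along the gauge's x axis from its centre; z up. A tenon that fits a hole has 1.5 mm of play in diameter and drops in freely; the next narrower hole is 2.5 mm too small and stops it at the rim.
- hole1 (a point): centre of the mouth of hole number 2 of the row, 15.5 mm in diameter, at the plate's top face (moves with the plate); -23 mm along the gauge's x axis from its centre; z up. A tenon that fits a hole has 1.5 mm of play in diameter and drops in freely; the next narrower hole is 2.5 mm too small and stops it at the rim.
- hole2 (a point): centre of the mouth of hole number 3 of the row, 19.5 mm in diameter, at the plate's top face (moves with the plate); 19 mm along the gauge's x axis from its centre; z up. A tenon that fits a hole has 1.5 mm of play in diameter and drops in freely; the next narrower hole is 2.5 mm too small and stops it at the rim.
- hole3 (a point): centre of the mouth of hole number 4 of the row (the widest), 23.5 mm in diameter, at the plate's top face (moves with the plate); 63 mm along the gauge's x axis from its centre; z up. A tenon that fits a hole has 1.5 mm of play in diameter and drops in freely; the next narrower hole is 2.5 mm too small and stops it at the rim.
- stand_top (a point): centre of the top of a pale wooden block 60 x 60 mm, 46 mm high, fixed, with one 25.5 mm through hole (wider than any tenon): the stand in which the finial to be gauged starts, its collar resting on the block's top.
- rack_top (a point): centre of the top of a dark wooden block 150 x 56 mm, 46 mm high, fixed, with two 25.5 mm holes 42 mm either side of this point along its x: the rack in which the other two finials stand. To be left alone.
- wax_mid (a point): centre of a loose jar of wax with a brass cap, 64 mm in diameter and 60 mm high, half-way up; a bystander to be left alone.
- brush_grip (a point): handle of a loose brush lying on the bench; a bystander to be left alone.
Mind the look-alikes: they are no part of the job. Leave any orange look-alike of the finial_c alone.

How it is judged:
On the way, in this order (a step that is already met when the one before it is completed fails the run):
1. the finial's tenon is pressed on the narrowest hole with more than 1.5 N (((horizontal distance between finial_a_tip and hole0 below 0.006 m and z of finial_a_tip in the frame of hole0 above -0.006 m and contact force between finial_a and gauge above 1.5 N) or (horizontal distance between finial_b_tip and hole0 below 0.006 m and z of finial_b_tip in the frame of hole0 above -0.006 m and contact force between finial_b and gauge above 1.5 N) or (horizontal distance between finial_c_tip and hole0 below 0.006 m and z of finial_c_tip in the frame of hole0 above -0.006 m and contact force between finial_c and gauge above 1.5 N))), for 0.1 s.
2. then the next hole (15.5 mm) is tried: the 14 mm tenon enters more than 6 mm into it, a thicker one is pressed on it with more than 1.5 N (((horizontal distance between finial_c_tip and hole1 below 0.004 m and z of finial_c_tip in the frame of hole1 below -0.006 m) or (horizontal distance between finial_a_tip and hole1 below 0.006 m and z of finial_a_tip in the frame of hole1 above -0.006 m and contact force between finial_a and gauge above 1.5 N) or (horizontal distance between finial_b_tip and hole1 below 0.006 m and z of finial_b_tip in the frame of hole1 above -0.006 m and contact force between finial_b and gauge above 1.5 N))).
3. then it goes on: the 14 mm tenon is home in that hole, the 18 mm tenon enters more than 6 mm into the 19.5 mm hole, the 22 mm one is pressed on the 19.5 mm hole with more than 1.5 N (((horizontal distance between finial_c_tip and hole1 below 0.0035 m and z of finial_c_tip in the frame of hole1 below -0.032 m and angle between finial_c_tip's own z axis and vertical below 0.06 rad) or (horizontal distance between finial_a_tip and hole2 below 0.004 m and z of finial_a_tip in the frame of hole2 below -0.006 m) or (horizontal distance between finial_b_tip and hole2 below 0.006 m and z of finial_b_tip in the frame of hole2 above -0.006 m and contact force between finial_b and gauge above 1.5 N))), for 0.1 s.
At the end, for the whole second after the job is handed in: The stand's finial is released, at rest in its hole (14 mm tenon in 15.5, 18 in 19.5, 22 in 23.5): foot within 3.5 mm of the centre sideways, at least 32 mm below the plate top, upright within 0.06 rad; the other two still in the rack, moved under 15 mm ((((horizontal distance between finial_a_tip and hole2 below 0.0035 m and z of finial_a_tip in the frame of hole2 below -0.032 m and angle between finial_a_tip's own z axis and vertical below 0.06 rad) and linear speed of finial_a below 0.01 m/s and distance of each of finial_b_mid, finial_c_mid from where it was at the start of the episode below 0.015 m and horizontal distance between each of finial_b_mid, finial_c_mid and rack_top below 0.08 m) or ((horizontal distance between finial_b_tip and hole3 below 0.0035 m and z of finial_b_tip in the frame of hole3 below -0.032 m and angle between finial_b_tip's own z axis and vertical below 0.06 rad) and linear speed of finial_b below 0.01 m/s and distance of each of finial_a_mid, finial_c_mid from where it was at the start of the episode below 0.015 m and horizontal distance between each of finial_a_mid, finial_c_mid and rack_top below 0.08 m) or ((horizontal distance between finial_c_tip and hole1 below 0.0035 m and z of finial_c_tip in the frame of hole1 below -0.032 m and angle between finial_c_tip's own z axis and vertical below 0.06 rad) and linear speed of finial_c below 0.01 m/s and distance of each of finial_a_mid, finial_b_mid from where it was at the start of the episode below 0.015 m and horizontal distance between each of finial_a_mid, finial_b_mid and rack_top below 0.08 m))); the robot touches nothing.
It fails at once if a finial and the gauge press on each other with more than 30 N (contact force between any of finial_a, finial_b, finial_c and gauge above 30 N).
It fails at once if the wax jar or the brush is shifted by more than 30 mm (distance of any of wax_mid, brush_grip from where it was at the start of the episode above 0.03 m).
It fails at once if the robot presses on the gauge with more than 30 N (contact force between any of the fingers, the arm and gauge above 30 N).
It also fails if it takes over 72 s, if anything falls off the work surface, if the arm or the gripper's body presses on something with over 40 N, if the wrist force passes 120 N, or if a joint passes its speed limit or range.

## Working session

There is one attempt and no reset: what is moved stays moved. The work goes in short steps, Python scripts to look and compute and a shell command to move; the robot and the scene stay as the last step left them, time stands still between calls to the robot, and variables do not carry over. Pictures are saved under pics/ and viewed, about 8 in all and at most 12, crops included, and the job is handed in when it is done.

```bash
mkdir -p pics; ls; python3 - <<'E'
from rig import robot,camera,camera_info
import cv2
o=robot.get_obs();print(o)
for n in("top","side","wrist"):
    i=camera_info(n);print(n,i)
    cv2.imwrite(f"pics/{n}0.png",camera(n)[:,:,::-1])
E
```

```text
pics
{'time': 0.0, 'q': array([ 1.05752186e+00,  5.28487402e-01,  1.43390274e+00, -5.69084045e-05,
        1.18139521e+00, -1.78481841e-01]), 'joint_velocities': array([ 1.88609179e-03,  1.05292280e-03, -6.42604631e-04,  3.28190152e-05,
       -2.42264036e-04, -1.41462545e-03]), 'joint_torque': array([ 1.65426968e-04, -4.40042710e+01, -1.76591098e+01,  6.32177596e-02,
        5.82849118e-02, -1.38368659e-04]), 'position': array([0.20497847, 0.58967537, 0.23255843]), 'tool_rot': array([ 0.11707178,  0.69746896, -0.11854305,  0.69697833]), 'ft_force': array([ 0.00972635,  0.38622498, -0.1001141 ]), 'moment': array([ 0.00464459,  0.04393392, -0.08718883]), 'grip_width': 0.08702165000636888}
top {'camera_matrix': array([[474.92906267,   0.        , 316.94856952],
       [  0.        , 474.92906267, 203.47541696],
       [  0.        ,   0.        ,   1.        ]]), 'rvec': array([ 2.19361313, -1.98193779,  0.24070011]), 'tvec': array([-0.07751061,  0.60985394,  0.98508703])}
side {'camera_matrix': array([[516.85600958,   0.        , 316.47924703],
       [  0.        , 516.85600958, 197.35546546],
       [  0.        ,   0.        ,   1.        ]]), 'rvec': array([ 2.45576918, -0.25463625,  0.07523363]), 'tvec': array([-0.57631444,  0.10353178,  1.41093939])}
wrist {'camera_matrix': array([[319.66920748,   0.        , 319.02289969],
       [  0.        , 319.66920748, 200.15879045],
       [  0.        ,   0.        ,   1.        ]]), 'rvec': array([-2.3663184 , -1.68252969, -0.23212583]), 'tvec': array([-0.62381592, -0.0335811 ,  0.39173769])}
```

View pics/top0.png

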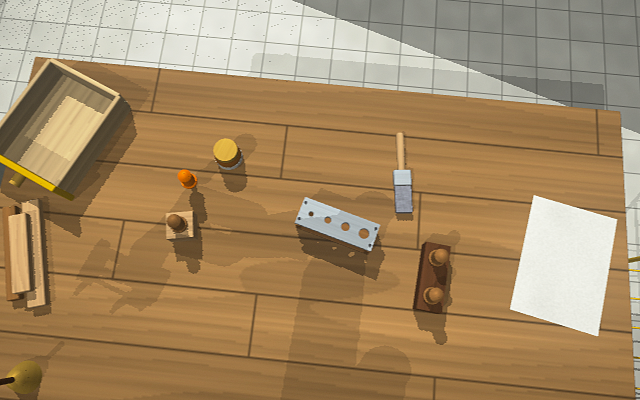

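View pics/side0.png

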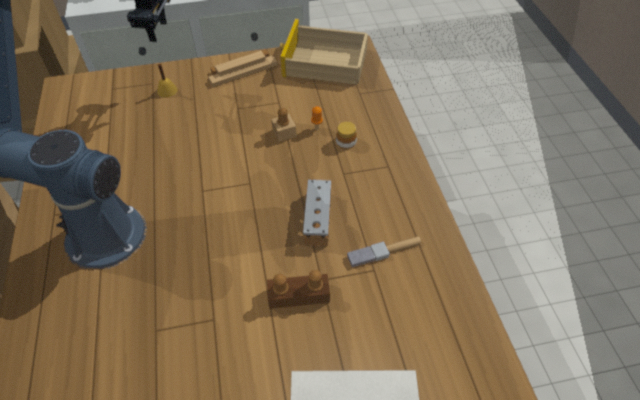

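Top view: the stand with its finial is at (180,222), with the orange look-alike beside it at (187,178). The gauge plate runs from (310,213) for the narrow hole to (364,233) for the wide one, and the rack is at (432,277). Side view: stand (284,124), gauge (318,208), with the narrow end up. Next I'll measure these.

```bash
cat > h.py <<'E'
import numpy as np,cv2
from scipy.spatial.transform import Rotation as R
from rig import robot,camera,camera_info
def cam(i): 
    Rm=cv2.Rodrigues(np.array(i["rvec"]))[0];return i["camera_matrix"],Rm,np.array(i["tvec"])
def ray(i,uv):
    K,Rm,t=cam(i);d=Rm.T@np.linalg.inv(K)@np.array([uv[0],uv[1],1.]);return -Rm.T@t,d/np.linalg.norm(d)
def onz(i,uv,z):
    c,d=ray(i,uv);return c+d*(z-c[2])/d[2]
def proj(i,p):
    return cv2.projectPoints(np.array([p],float),np.array(i["rvec"]),np.array(i["tvec"]),i["camera_matrix"],None)[0].ravel()
def tri(rs):
    A=np.zeros((3,3));b=np.zeros(3)
    for c,d in rs:
        M=np.eye(3)-np.outer(d,d);A+=M;b+=M@c
    p=np.linalg.solve(A,b);return p,[np.linalg.norm((np.eye(3)-np.outer(d,d))@(p-c)) for c,d in rs]
def tool(): 
    o=robot.get_obs();return o["position"],R.from_quat(o["tool_rot"]).as_matrix()
E
python3 - <<'E'
from h import *
rois={"top":((285,185,395,265),(155,200,205,245)),"side":((295,172,340,245),(262,100,305,145))}
for n in rois:
    im=cv2.imread(f"pics/{n}0.png");hsv=cv2.cvtColor(im,cv2.COLOR_BGR2HSV);i=camera_info(n)
    x0,y0,x1,y1=rois[n][0]
    m=np.zeros(im.shape[:2],np.uint8);m[y0:y1,x0:x1]=((hsv[...,1]<60)&(hsv[...,2]>110))[y0:y1,x0:x1]*255
    cs,hi=cv2.findContours(m,cv2.RETR_CCOMP,cv2.CHAIN_APPROX_NONE)
    k=max(range(len(cs)),key=lambda j:cv2.contourArea(cs[j]));r=cv2.minAreaRect(cs[k])
    print(n,"plate",r,onz(i,r[0],.06))
    for j,c in enumerate(cs):
        if hi[0][j][3]==k:
            M=np.zeros_like(m);cv2.drawContours(M,[c],-1,255,-1);ys,xs=np.nonzero(M);print(" hole",len(xs),xs.mean(),ys.mean(),onz(i,(xs.mean(),ys.mean()),.06))
    x0,y0,x1,y1=rois[n][1]
    cv2.imwrite(f"pics/c_{n}.png",cv2.resize(im[y0:y1,x0:x1],None,fx=8,fy=8,interpolation=cv2.INTER_CUBIC))
a=cv2.imread("pics/c_top.png");b=cv2.imread("pics/c_side.png");h=max(a.shape[0],b.shape[0])
pad=lambda q:cv2.copyMakeBorder(q,0,h-q.shape[0],0,0,cv2.BORDER_CONSTANT)
cv2.imwrite("pics/crops.png",np.hstack([pad(a),pad(b)]))
E
```

```text
top plate ((337.2808532714844, 223.4178009033203), (81.81175994873047, 28.440998077392578), 20.556047439575195) [ 0.57676918 -0.06497495  0.06      ]
 hole 14 369.35714285714283 244.78571428571428 [ 0.53601463 -0.13991248  0.06      ]
 hole 113 363.50442477876106 233.15929203539824 [ 0.56069527 -0.12500822  0.06      ]
 hole 16 375.5 228.0 [ 0.57503743 -0.15072126  0.06      ]
 hole 82 344.8170731707317 226.41463414634146 [ 0.57168775 -0.08232553  0.06      ]
 hole 53 327.50943396226415 219.58490566037736 [ 0.5832601  -0.04241311  0.06      ]
 hole 14 298.64285714285717 218.21428571428572 [0.5798261  0.02222584 0.06      ]
 hole 30 310.6333333333333 213.36666666666667 [ 0.59361009 -0.00334046  0.06      ]
 hole 14 305.35714285714283 201.78571428571428 [0.61904999 0.01130346 0.06      ]
side plate ((316.99945068359375, 206.2585906982422), (24.94075584411621, 54.181640625), 3.9451863765716553) [ 0.57639845 -0.06841844  0.06      ]
 hole 8 307.5 230.0 [ 0.53653421 -0.1394733   0.06      ]
 hole 66 315.8333333333333 224.07575757575756 [ 0.56149458 -0.12547029  0.06      ]
 hole 42 316.9047619047619 210.57142857142858 [ 0.57320729 -0.08261555  0.06      ]
 hole 29 317.9655172413793 198.41379310344828 [ 0.58442502 -0.04256338  0.06      ]
 hole 10 318.7 187.3 [ 0.59441684 -0.00447738  0.06      ]
 hole 5 312.0 181.0 [0.58077076 0.02189206 0.06      ]
```

View pics/crops.png

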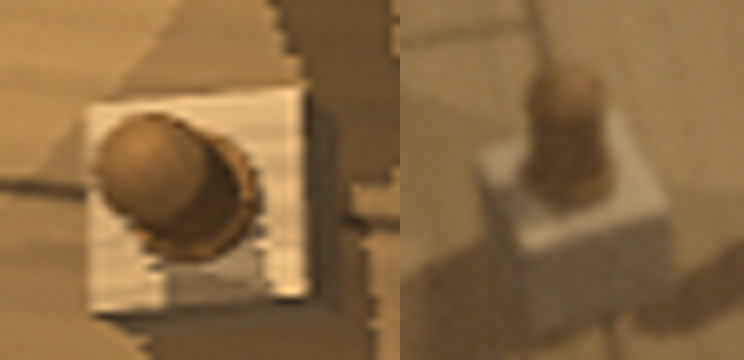

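The crop shows the finial upright in the stand. In the top view the cap centre is at full-image (173.8,220.6), the collar centre at about (179,224) and the block centre at (179.7,225.1). In the side view the cap is at (283,112.5). Both views put the gauge plate at z=0.06.

```bash
python3 - <<'E'
from h import *
t,s=camera_info("top"),camera_info("side")
print(onz(t,(179.7,225.1),.046),onz(t,(179,224.3),.053), onz(s,(262+170/8,100+188/8),.053))
print(tri([ray(t,(173.8,220.6)),ray(s,(282.9,112.5))]))
print("orange",onz(t,(187,178),.09),"wax",onz(t,(227,150),.06))
o=robot.get_obs()
print(tool())
E
```

```text
[0.53965072 0.28881069 0.046     ] [0.54014152 0.28851498 0.053     ] [0.54063601 0.27608606 0.053     ]
(array([0.54304065, 0.29181438, 0.08356299]), [np.float64(0.0010047426273966911), np.float64(0.0010047426273967492)])
orange [0.63916755 0.27704159 0.09      ] wax [0.72366855 0.20532919 0.06      ]
(array([0.20505355, 0.58983192, 0.2327996 ]), array([[-8.07719607e-04,  3.28577216e-01,  9.44476766e-01],
       [-1.42954979e-03,  9.44475729e-01, -3.28578078e-01],
       [-9.99998652e-01, -1.61557552e-03, -2.93154074e-04]]))
```

```bash
python3 -m inch '[[[0,-1.45,3.5,0,1],[0,-1.45,3.5,0,1],[0,-1.45,3.5,0,1],[0,-1.45,3.5,0,1],[0,-1.45,3.5,0,1],[0,-1.45,3.5,0,1],[0,-1.45,3.5,0,1],[0,-1.45,3.5,0,1]]]'
cat >> h.py <<'E'
def to(p):  # shift (cm) in tool axes to world p
    pos,M=tool();return np.round(100*M.T@(np.array(p)-pos),2)
def st():
    o=robot.get_obs();M=R.from_quat(o["tool_rot"]).as_matrix()
    print("t",round(o["time"],2),"p",np.round(o["position"],4),"x",np.round(M[:,0],3),"y",np.round(M[:,1],3),"F",np.round(o["ft_force"],2),"w",round(o["grip_width"],4))
E
python3 -c "
from h import *
st();print(to([.54,.289,.2]))
i=camera_info('wrist');K,Rm,t=cam(i);c=-Rm.T@t;p,M=tool();print(100*M.T@(c-p),Rm@M)"
```

```text
time: 0.82
position: [0.4325, 0.3868, 0.2293]
tool_rot: [0.112, 0.7, -0.113, 0.696]
ft_force: [0.6, 1.2, -0.5]
grip_width: 0.0867
t 0.82 p [0.4325 0.3868 0.2293] x [-0.006 -0.001 -1.   ] y [ 0.313  0.95  -0.003] F [ 0.59  1.23 -0.5 ] w 0.0867
[ 2.87 -5.92 13.29]
[-15.11772457   0.04047968  -7.5239177 ] [[ 1.27447409e-03  9.99999143e-01  2.98479527e-04]
 [-2.75448901e-01  6.41194817e-05  9.61315712e-01]
 [ 9.61314870e-01 -1.30738782e-03  2.75448746e-01]]
```

```bash
python3 -c "
from h import *
i=camera_info('wrist');cv2.imwrite('pics/w1.png',camera('wrist')[:,:,::-1]);np.save('w1.npy',i,allow_pickle=True)"
python3 -m inch '[[[0,-1.5,3,0,1],[0,-1.5,3,0,1],[0,-1.5,3,0,1],[0,-1.4,3,0,1],[0,0,0,0,1],[0,0,0,0,1]]]'
python3 - <<'E'
from h import *
st();j=camera_info('wrist');cv2.imwrite('pics/w2.png',camera('wrist')[:,:,::-1]);np.save('w2.npy',j,allow_pickle=True)
i=np.load('w1.npy',allow_pickle=True).item()
print(proj(i,[.54,.289,.1]),proj(j,[.54,.289,.1]))
a=cv2.imread('pics/w1.png');b=cv2.imread('pics/w2.png')
cv2.imwrite('pics/w12.png',np.vstack([a,b])[:, :] if 0 else cv2.resize(np.vstack([a,b]),None,fx=.75,fy=.75))
E
```

```text
time: 1.37
position: [0.5393, 0.2813, 0.2276]
tool_rot: [0.115, 0.698, -0.118, 0.697]
ft_force: [-0.8, -1.2, -0.4]
grip_width: 0.0868
t 1.37 p [0.5393 0.2813 0.2276] x [-0.002 -0.005 -1.   ] y [ 0.324  0.946 -0.005] F [-0.81 -1.25 -0.38] w 0.0868
[261.36562976 321.03142014] [328.00939265 193.33290708]
```

View pics/w12.png

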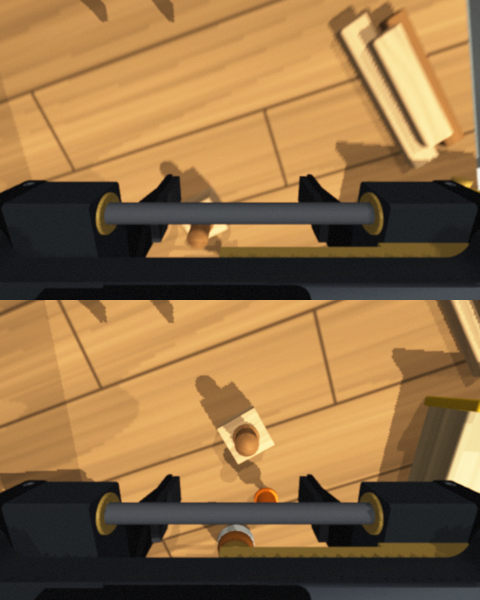

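In the lower half (w2) the stand block is at full-image (328,182), with the finial's cap at (328,187). That's 6 px from the projection. The orange look-alike is at (355,262) and clear of the jaws.

```bash
python3 - <<'E'
from h import *
j=np.load('w2.npy',allow_pickle=True).item();t=camera_info('top');s=camera_info('side')
im=cv2.imread('pics/w2.png');hsv=cv2.cvtColor(im,cv2.COLOR_BGR2HSV)
x0,y0,x1,y1=280,135,375,225
print("block hsv",hsv[165,318],hsv[200,322],"cap",hsv[187,328],"table",hsv[150,360])
c=cv2.resize(im[y0:y1,x0:x1],None,fx=6,fy=6,interpolation=cv2.INTER_CUBIC);cv2.imwrite('pics/w2c.png',c)
print(onz(j,(328,182),.046))
E
```

```text
block hsv [ 17 127 201] [ 14 168 179] cap [ 15 174 182] table [ 16 148 209]
[0.542011  0.2894932 0.046    ]
```

View pics/w2c.png

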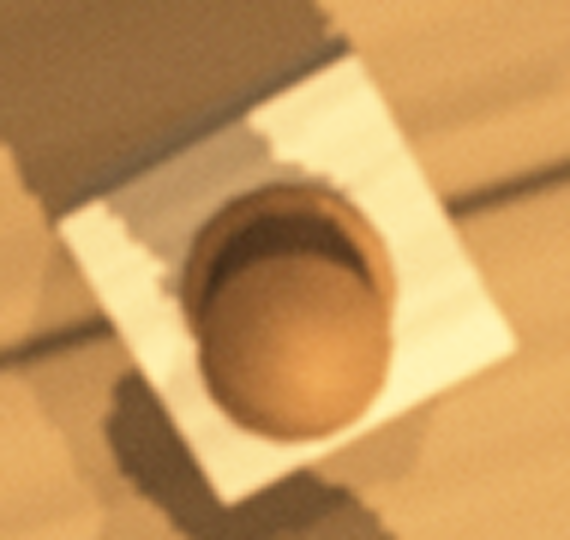

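```bash
python3 - <<'E'
from h import *
j=np.load('w2.npy',allow_pickle=True).item();t=camera_info('top');s=camera_info('side')
print("block",tri([ray(j,(328.2,181.8)),ray(t,(179.7,225.1))]),onz(j,(328.2,181.8),.046))
print("collar",onz(j,(328.5,183),.053))
print("cap",tri([ray(j,(329.3,192.2)),ray(t,(173.8,220.6))]),onz(j,(329.3,192.2),.085))
print(to([.542,.289,.15]),to([.542,.289,.068]))
E
```

```text
block (array([0.54105158, 0.28952817, 0.04446497]), [np.float64(0.0011453153593505437), np.float64(0.0011453153593502514)]) [0.54187308 0.28976389 0.046     ]
collar [0.54164642 0.29001301 0.053     ]
cap (array([0.54141346, 0.28974889, 0.08996644]), [np.float64(0.0005070569876326168), np.float64(0.0005070569876326243)]) [0.54318868 0.28955105 0.085     ]
[ 7.75  0.85 -0.03] [15.95  0.89 -0.04]
```

```bash
python3 -m inch '[[[2,0.8,0,0,1],[3,0,0,0,1],[3,0,0,0,1],[3,0,0,0,1],[0,0,0,0,1],[0,0,0,0,1]]]' 20
python3 -c "
from h import *
st();print(to([.5415,.2895,.068]))"
```

```text
time: 1.92
position: [0.5394, 0.2952, 0.1168]
tool_rot: [0.113, 0.697, -0.114, 0.699]
ft_force: [-0.5, 1.4, 0.3]
grip_width: 0.0869
t 1.92 p [0.5394 0.2952 0.1168] x [ 0.004 -0.002 -1.   ] y [ 0.317  0.948 -0.001] F [-0.47  1.36  0.29] w 0.0869
[ 4.88 -0.47  0.36]
```

```bash
python3 -m inch '[[[0,-0.47,0.36,0,1],[1.5,0,0,0,1],[1.5,0,0,0,1],[1.2,0,0,0,1],[0.4,0,0,0,1],[0,0,0,0,1]]]' 20
python3 -c "
from h import *
st();print(to([.5415,.2895,.068]))"
```

```text
time: 2.42
position: [0.5458, 0.2931, 0.0794]
tool_rot: [0.114, 0.692, -0.11, 0.705]
ft_force: [0.1, 0.2, -0.1]
grip_width: 0.0872
t 2.42 p [0.5458 0.2931 0.0794] x [ 0.019  0.002 -1.   ] y [0.312 0.95  0.008] F [ 0.14  0.23 -0.14] w 0.0872
[ 1.13 -0.48 -0.32]
```

```bash
python3 -m inch '[[[0.6,-0.25,-0.2,0,1],[0.6,-0.25,-0.15,0,1],[0,0,0,0,1],[0,0,0,0,1]]]' 20
python3 -c "
from h import *
st();print(to([.5415,.2895,.068]))"
```

```text
time: 2.75
position: [0.5425, 0.2896, 0.0694]
tool_rot: [0.114, 0.69, -0.109, 0.706]
ft_force: [-0.3, 0.7, -0.0]
grip_width: 0.0873
t 2.75 p [0.5425 0.2896 0.0694] x [ 0.024  0.004 -1.   ] y [0.312 0.95  0.011] F [-0.34  0.66 -0.02] w 0.0873
[ 0.14 -0.04 -0.1 ]
```

```bash
python3 -m inch '[[[0,0,-0.1,0,0],[0,0,0,0,0],[0,0,0,0,0],[0,0,0,0,0],[0,0,0,0,0],[0,0,0,0,0],[0,0,0,0,0],[0,0,0,0,0]]]' 20
python3 -c "
from h import *
st()"
```

```text
time: 3.42
position: [0.5422, 0.2902, 0.0704]
tool_rot: [0.115, 0.689, -0.109, 0.707]
ft_force: [0.5, 0.0, 0.3]
grip_width: 0.0417
t 3.42 p [0.5422 0.2902 0.0704] x [ 0.026  0.004 -1.   ] y [0.312 0.95  0.012] F [0.5  0.03 0.27] w 0.0417
```

```bash
python3 -m inch '[[[0.1,0,0,0,0],[0.1,0,0,0,0],[0,0,0,0,0],[0,0,0,0,0],[0,0,0,0,0],[0,0,0,0,0]]]' 20
python3 -c "
from h import *
st()"
```

```text
time: 3.92
position: [0.5424, 0.2901, 0.0689]
tool_rot: [0.115, 0.689, -0.109, 0.707]
ft_force: [-0.9, -1.1, 1.0]
grip_width: 0.0295
t 3.92 p [0.5424 0.2901 0.0689] x [ 0.026  0.004 -1.   ] y [0.312 0.95  0.012] F [-0.87 -1.08  1.  ] w 0.0295
```

```bash
python3 -m inch '[[[-1,0,0,0,0],[-2,0,0,0,0],[-3,0,0,0,0],[-3,0,0,0,0],[-2,0,0,0,0],[-1.5,0,0,0,0],[0,0,0,0,0],[0,0,0,0,0]]]' 25
python3 -c "
from h import *
st();print(to([.594,-.004,.17]))"
```

```text
time: 4.58
position: [0.5374, 0.2892, 0.2001]
tool_rot: [0.114, 0.691, -0.11, 0.705]
ft_force: [0.2, 1.2, -1.1]
grip_width: 0.0291
t 4.58 p [0.5374 0.2892 0.2001] x [ 0.021  0.003 -1.   ] y [0.312 0.95  0.01 ] F [ 0.19  1.2  -1.11] w 0.0291
[  3.03 -26.11  14.47]
```

```bash
python3 -m inch '[[[0,-1.5,0.8,0,0],[0,-3,1.7,0,0],[0,-3.2,1.75,0,0],[0,-3.2,1.75,0,0],[0,-3.2,1.75,0,0],[0,-3.2,1.75,0,0],[0,-3,1.7,0,0],[0,-2,1.2,0,0]]]'
python3 -m inch '[[[0,-1.5,1,0,0],[0,0,0,0,0],[0,0,0,0,0]]]'
python3 -c "
from h import *
st();print(to([.594,-.004,.17]))"
```

```text
time: 5.25
position: [0.5814, 0.0355, 0.1906]
tool_rot: [0.11, 0.697, -0.105, 0.701]
ft_force: [0.4, 0.9, -0.4]
grip_width: 0.0293
time: 5.5
position: [0.5855, 0.0111, 0.186]
tool_rot: [0.113, 0.699, -0.108, 0.698]
ft_force: [-0.8, -0.0, 0.4]
grip_width: 0.029
t 5.5 p [0.5855 0.0111 0.186 ] x [ 0.001  0.006 -1.   ] y [0.309 0.951 0.006] F [-0.82 -0.    0.38] w 0.029
[ 1.59 -1.18  1.27]
```

```bash
python3 -m inch '[[[0.5,-1.2,1.2,0,0],[0,0,0,0,0],[0,0,0,0,0]]]'
python3 - <<'E'
from h import *
st();j=camera_info('wrist');np.save('w3.npy',j,allow_pickle=True);im=camera('wrist')[:,:,::-1];cv2.imwrite('pics/w3.png',im)
cv2.imwrite('pics/w3c.png',cv2.resize(im[90:290,160:480],None,fx=2.5,fy=2.5,interpolation=cv2.INTER_CUBIC)[:, :800])
p,M=tool();print(proj(j,p+M@[.057,0,0]))
for k,h in enumerate([(.594,-.004),(.584,-.0425),(.5725,-.0825),(.561,-.1252)]):print(proj(j,[*h,.06]))
E
```

```text
time: 5.75
position: [0.5921, -0.0033, 0.178]
tool_rot: [0.112, 0.7, -0.107, 0.697]
ft_force: [0.2, 0.4, -0.5]
grip_width: 0.0293
t 5.75 p [ 0.5921 -0.0033  0.178 ] x [-0.004  0.008 -1.   ] y [0.307 0.952 0.006] F [ 0.22  0.36 -0.47] w 0.0293
[318.70361768 222.20372723]
[318.05513591 201.074194  ]
[272.82460798 203.66357133]
[225.50002977 205.1935494 ]
[175.41957372 207.62832572]
```

View pics/w3c.png

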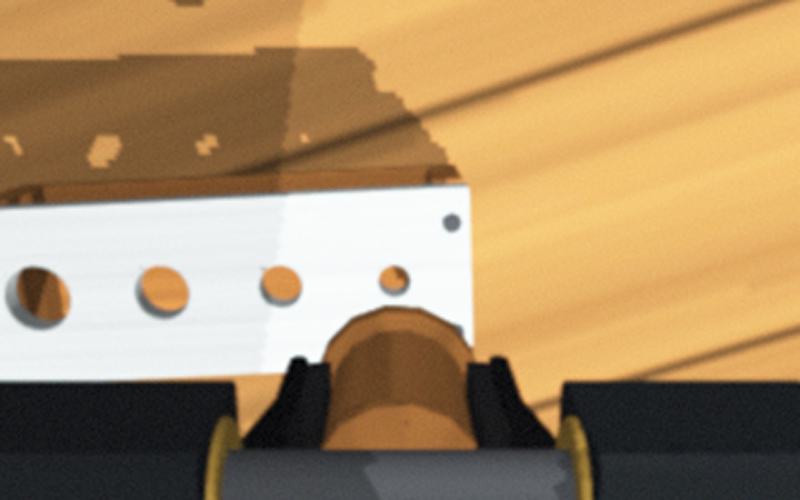

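The gauge plate is visible below, with hole 1 at full-image (317.6,202) and holes 2 to 4 at about (272,204), (225,206) and (175,209). The held finial's collar rim tops out at about (319.5,213), and the grip is centred between the fingers.

```bash
python3 - <<'E'
from h import *
j=np.load('w3.npy',allow_pickle=True).item();im=cv2.imread('pics/w3.png');hsv=cv2.cvtColor(im,cv2.COLOR_BGR2HSV)
m=((hsv[...,1]<45)&(hsv[...,2]>170)).astype(np.uint8)*255
m[:150]=0;m[250:]=0
cs,hi=cv2.findContours(m,cv2.RETR_CCOMP,cv2.CHAIN_APPROX_NONE)
k=max(range(len(cs)),key=lambda i:cv2.contourArea(cs[i]))
p,M=tool();H=[]
for i,c in enumerate(cs):
    if hi[0][i][3]==k and cv2.contourArea(c)>60:
        (x,y),(a,b),_=cv2.fitEllipse(c);q=onz(j,(x,y),.06);H.append(q);print((round(x,1),round(y,1)),round(a,1),round(b,1),q)
H=np.array(sorted(H,key=lambda q:-q[1]))[:4]
d=H[3,:2]-H[0,:2];print("len",np.linalg.norm(d),d/np.linalg.norm(d),[np.linalg.norm(H[i,:2]-H[0,:2]) for i in range(4)])
for e in(-.002,0,.002):print(e,proj(j,p+M@[.0229,0,-.019+e]),proj(j,p+M@[.0159,0,-.019+e]))
E
```

```text
(175.0, 209.0) 25.1 27.2 [ 0.56207407 -0.12612703  0.06      ]
(317.3, 201.8) 12.5 13.2 [ 0.59439904 -0.00485428  0.06      ]
(271.9, 203.7) 17.2 18.1 [ 0.58375389 -0.04331398  0.06      ]
(224.6, 206.4) 21.5 22.8 [ 0.5732504  -0.08362575  0.06      ]
len 0.12550690468255674 [-0.25755532 -0.96626355] [np.float64(0.0), np.float64(0.03990573574649295), np.float64(0.08156107274195985), np.float64(0.12550690468255674)]
-0.002 [318.55901834 207.90016126] [318.52967633 211.69892593]
0 [318.56258026 211.23776248] [318.53346589 215.15218114]
0.002 [318.56612084 214.55536141] [318.53723187 218.58395277]
```

```bash
cat >> h.py <<'E'
HOLES=np.array([[.5942,-.0046],[.5838,-.0430],[.5730,-.0833],[.5617,-.1258]])
def go(k,z,T=(.057,0,0)):
    p,M=tool();t=p+M@np.array(T);st();print("tip",np.round(t,4),"d_tool_cm",np.round(100*M.T@(np.array([*HOLES[k],z])-t),2))
E
python3 -c "
from h import *
go(0,.07)"
```

```text
t 5.8 p [ 0.5923 -0.0034  0.178 ] x [-0.004  0.007 -1.   ] y [0.307 0.952 0.006] F [ 1.22  0.37 -0.59] w 0.0295
tip [ 0.5921 -0.003   0.121 ] d_tool_cm [ 5.1  -0.11  0.27]
```

```bash
python3 -m inch '[[[1.5,-0.1,0.2,0,0],[1.5,0,0,0,0],[1.2,0,0,0,0],[0.5,0,0,0,0],[0,0,0,0,0],[0,0,0,0,0]]]'
python3 -c "
from h import *
go(0,.065)"
```

```text
time: 6.3
position: [0.5943, -0.0001, 0.1301]
tool_rot: [0.11, 0.7, -0.105, 0.698]
ft_force: [0.0, 0.2, -1.1]
grip_width: 0.0292
t 6.3 p [ 5.943e-01 -1.000e-04  1.301e-01] x [-0.002  0.007 -1.   ] y [0.3   0.954 0.007] F [ 0.05  0.15 -1.14] w 0.0292
tip [5.942e-01 3.000e-04 7.310e-02] d_tool_cm [ 0.8  -0.47  0.15]
```

```bash
python3 -m inch '[[[0.1,-0.45,0.12,0,0],[0.3,0,0,0,0],[0.2,0,0,0,0],[0,0,0,0,0]]]'
python3 -c "
from h import *
go(0,.058)"
```

```text
time: 6.63
position: [0.5954, -0.0047, 0.1259]
tool_rot: [0.109, 0.699, -0.104, 0.699]
ft_force: [-0.1, 0.3, -1.3]
grip_width: 0.0296
t 6.63 p [ 0.5954 -0.0047  0.1259] x [ 0.002  0.007 -1.   ] y [0.299 0.954 0.007] F [-0.15  0.33 -1.29] w 0.0296
tip [ 0.5956 -0.0043  0.0689] d_tool_cm [ 1.09 -0.08 -0.12]
```

```bash
python3 -m inch '[[[0.3,-0.05,-0.1,0,0],[0.3,0,0,0,0],[0.3,0,0,0,0],[0,0,0,0,0]]]'
python3 -c "
from h import *
go(0,.058)"
```

```text
time: 6.97
position: [0.5948, -0.0052, 0.1169]
tool_rot: [0.109, 0.698, -0.105, 0.7]
ft_force: [-0.5, -0.3, -1.1]
grip_width: 0.0292
t 6.97 p [ 0.5948 -0.0052  0.1169] x [ 0.004  0.006 -1.   ] y [0.299 0.954 0.007] F [-0.46 -0.29 -1.08] w 0.0292
tip [ 0.595  -0.0049  0.0599] d_tool_cm [ 0.19 -0.   -0.09]
```

```bash
python3 -m inch '[[[0.15,0,-0.05,0,0],[0.1,0,0,0,0],[0.1,0,0,0,0]]]'
python3 -c "
from h import *
go(0,.058)"
```

```text
time: 7.22
position: [0.5952, -0.0053, 0.1144]
tool_rot: [0.109, 0.697, -0.105, 0.701]
ft_force: [-2.2, -0.4, 5.0]
grip_width: 0.0293
t 7.22 p [ 0.5952 -0.0053  0.1144] x [ 0.006  0.006 -1.   ] y [0.299 0.954 0.007] F [-2.16 -0.37  4.96] w 0.0293
tip [ 0.5955 -0.005   0.0574] d_tool_cm [-0.06 -0.   -0.14]
```

```bash
python3 -m inch '[[[0,0,0,0,0],[0,0,0,0,0],[0,0,0,0,0]]]'
python3 -c "
from h import *
go(0,.058)"
```

```text
time: 7.47
position: [0.595, -0.0052, 0.1154]
tool_rot: [0.109, 0.697, -0.105, 0.701]
ft_force: [-1.7, -0.0, 2.4]
grip_width: 0.0293
t 7.47 p [ 0.595  -0.0052  0.1154] x [ 0.006  0.006 -1.   ] y [0.299 0.954 0.007] F [-1.73 -0.03  2.43] w 0.0293
tip [ 0.5954 -0.0049  0.0584] d_tool_cm [ 0.04 -0.01 -0.12]
```

```bash
python3 -m inch '[[[-0.8,0,0,0,0],[-0.8,0,0,0,0],[0,-2,-0.2,0,0],[0,-1.9,0,0,0],[0,0,0,0,0],[0,0,0,0,0]]]'
python3 -c "
from h import *
go(1,.068)"
```

```text
time: 7.97
position: [0.5818, -0.0421, 0.1329]
tool_rot: [0.109, 0.697, -0.104, 0.702]
ft_force: [0.4, -0.2, -0.6]
grip_width: 0.0293
t 7.97 p [ 0.5818 -0.0421  0.1329] x [ 0.008  0.006 -1.   ] y [0.297 0.955 0.008] F [ 0.35 -0.18 -0.58] w 0.0293
tip [ 0.5823 -0.0417  0.0759] d_tool_cm [ 0.79 -0.08  0.18]
```

```bash
python3 -m inch '[[[0.3,-0.1,0.2,0,0],[0.4,0,0,0,0],[0.4,0,0,0,0],[0.2,0,0,0,0],[0,0,0,0,0]]]'
python3 -c "
from h import *
go(1,.06)"
```

```text
time: 8.38
position: [0.5847, -0.0418, 0.1189]
tool_rot: [0.109, 0.696, -0.103, 0.702]
ft_force: [-0.6, -0.5, -0.4]
grip_width: 0.0297
t 8.38 p [ 0.5847 -0.0418  0.1189] x [ 0.009  0.006 -1.   ] y [0.296 0.955 0.009] F [-0.64 -0.5  -0.36] w 0.0297
tip [ 0.5852 -0.0414  0.0619] d_tool_cm [ 0.19 -0.2  -0.09]
```

```bash
python3 -m inch '[[[0,-0.2,-0.1,0,0],[0.2,0,0,0,0],[0,0,0,0,0]]]'
python3 -c "
from h import *
go(1,.06)"
```

```text
time: 8.63
position: [0.5831, -0.0427, 0.1162]
tool_rot: [0.108, 0.697, -0.103, 0.702]
ft_force: [-0.1, 0.2, 0.9]
grip_width: 0.0292
t 8.63 p [ 0.5831 -0.0427  0.1162] x [ 0.009  0.006 -1.   ] y [0.295 0.956 0.009] F [-0.05  0.23  0.92] w 0.0292
tip [ 0.5835 -0.0423  0.0592] d_tool_cm [-0.08 -0.06  0.04]
```

```bash
python3 -m inch '[[[0.15,-0.05,0,0,0],[0.15,0,0,0,0],[0,0,0,0,0]]]'
python3 -c "
from h import *
go(1,.06)"
```

```text
time: 8.88
position: [0.5834, -0.0429, 0.1145]
tool_rot: [0.108, 0.696, -0.103, 0.702]
ft_force: [-0.9, 0.1, 4.1]
grip_width: 0.0294
t 8.88 p [ 0.5834 -0.0429  0.1145] x [ 0.01   0.007 -1.   ] y [0.295 0.955 0.009] F [-0.89  0.07  4.11] w 0.0294
tip [ 0.584  -0.0425  0.0575] d_tool_cm [-0.25 -0.05 -0.  ]
```

```bash
python3 -m inch '[[[0.05,-0.2,0,0,0],[0.05,0,0.2,0,0],[0.05,0.3,0,0,0],[0.05,0,-0.3,0,0],[0.05,-0.25,0,0,0],[0.05,0,0.2,0,0],[0,0,0,0,0]]]'
python3 -c "
from h import *
go(1,.06)
s=camera_info('side');im=camera('side')[:,:,::-1];cv2.imwrite('pics/s1.png',im)
u=proj(s,[.584,-.043,.08]).astype(int);print(u)
cv2.imwrite('pics/s1c.png',cv2.resize(im[u[1]-50:u[1]+35,u[0]-50:u[0]+50],None,fx=7,fy=7,interpolation=cv2.INTER_CUBIC))"
```

```text
time: 9.47
position: [0.5849, -0.045, 0.1111]
tool_rot: [0.109, 0.695, -0.103, 0.703]
ft_force: [0.7, -0.1, -1.4]
grip_width: 0.0298
t 9.47 p [ 0.5849 -0.045   0.1111] x [ 0.013  0.006 -1.   ] y [0.296 0.955 0.01 ] F [ 0.67 -0.09 -1.37] w 0.0298
tip [ 0.5856 -0.0446  0.0541] d_tool_cm [-0.59  0.11 -0.21]
[317 193]
```

View pics/s1c.png

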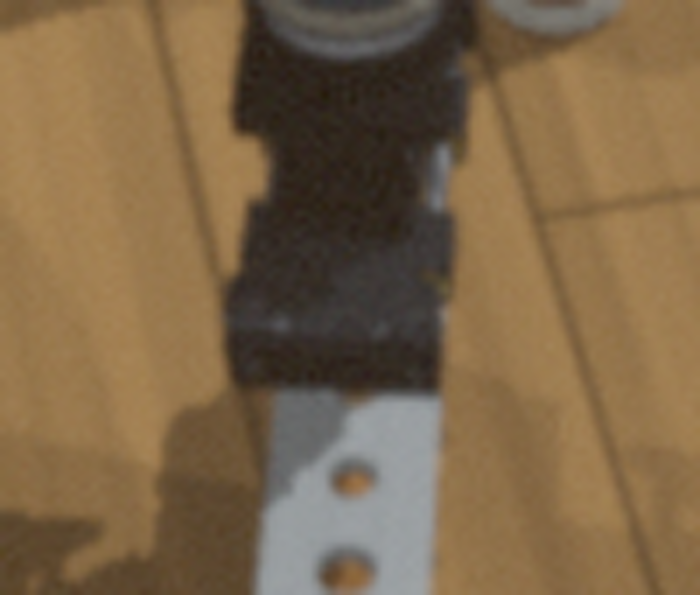

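The side view shows only the gripper over the plate, with holes 3 and 4 in front; the tenon is hidden. The force dropped to the bare weight with the foot about 6 mm below the plate top, so the tenon seems to have entered hole 2. I'll feel further down gently.

```bash
python3 -m inch '[[[0.3,0,0,0,0],[0.2,0,0,0,0],[0,0,0,0,0]]]'
python3 -c "
from h import *
go(1,.06)"
```

```text
time: 9.77
position: [0.5842, -0.0448, 0.1048]
tool_rot: [0.109, 0.696, -0.103, 0.703]
ft_force: [1.0, 0.3, 0.4]
grip_width: 0.0293
t 9.77 p [ 0.5842 -0.0448  0.1048] x [ 0.011  0.007 -1.   ] y [0.295 0.955 0.01 ] F [1.04 0.33 0.39] w 0.0293
tip [ 0.5848 -0.0444  0.0478] d_tool_cm [-1.22  0.12 -0.13]
```

It's 12 mm in with almost no force, so this is the 14 mm tenon and hole 2 passes it. Continuing home.

```bash
python3 -m inch '[[[0.4,0,0,0,0],[0.4,0,0,0,0],[0,0,0,0,0]]]'
python3 -c "
from h import *
go(1,.026)"
```

```text
time: 10.02
position: [0.5841, -0.0448, 0.0957]
tool_rot: [0.108, 0.696, -0.103, 0.702]
ft_force: [0.8, -0.3, -0.5]
grip_width: 0.0296
t 10.02 p [ 0.5841 -0.0448  0.0957] x [ 0.01   0.007 -1.   ] y [0.295 0.955 0.009] F [ 0.83 -0.27 -0.46] w 0.0296
tip [ 0.5847 -0.0444  0.0387] d_tool_cm [ 1.27  0.1  -0.14]
```

```bash
python3 -m inch '[[[0.4,0,0,0,0],[0.4,0,0,0,0],[0.2,0,0,0,0],[0,0,0,0,0]]]'
python3 -c "
from h import *
go(1,.026)"
```

```text
time: 10.35
position: [0.584, -0.0447, 0.0841]
tool_rot: [0.108, 0.696, -0.103, 0.702]
ft_force: [0.8, 0.6, -0.9]
grip_width: 0.0291
t 10.35 p [ 0.584  -0.0447  0.0841] x [ 0.01   0.007 -1.   ] y [0.295 0.955 0.009] F [ 0.79  0.61 -0.91] w 0.0291
tip [ 0.5846 -0.0443  0.0271] d_tool_cm [ 0.11  0.1  -0.11]
```

```bash
python3 -m inch '[[[0.15,0,0,0,0],[0.15,0,0,0,0],[0,0,0,0,0]]]'
python3 -c "
from h import *
go(1,.026)"
```

```text
time: 10.6
position: [0.5841, -0.0447, 0.0814]
tool_rot: [0.108, 0.696, -0.103, 0.702]
ft_force: [-1.3, 0.6, 4.0]
grip_width: 0.0299
t 10.6 p [ 0.5841 -0.0447  0.0814] x [ 0.01   0.007 -1.   ] y [0.295 0.955 0.009] F [-1.3   0.56  4.04] w 0.0299
tip [ 0.5847 -0.0443  0.0245] d_tool_cm [-0.15  0.1  -0.12]
```

Collar seated: about 5 N at the expected height. Releasing.

```bash
python3 -m inch '[[[0,0,0,0,0.5],[0,0,0,0,0.8],[0,0,0,0,0.8],[0,0,0,0,0.8],[0,0,0,0,0.8],[0,0,0,0,0.8]]]'
python3 -c "
from h import *
st()"
```

```text
time: 11.1
position: [0.5846, -0.045, 0.0818]
tool_rot: [0.108, 0.696, -0.103, 0.703]
ft_force: [0.3, -1.1, -0.8]
grip_width: 0.061
t 11.1 p [ 0.5846 -0.045   0.0818] x [ 0.011  0.006 -1.   ] y [0.295 0.955 0.009] F [ 0.26 -1.12 -0.83] w 0.061
```

```bash
python3 -m inch '[[[-1,0,0,0,0.8],[-2,0,0,0,0.8],[-3,0,0,0,0.8],[-3,0,0,0,0.8],[-3,0,0,0,0.8],[-2,0,0,0,0.8],[0,0,0,0,0.8],[0,0,0,0,0.8]]]'
python3 - <<'E'
from h import *
st();j=camera_info('wrist');w=camera('wrist')[:,:,::-1];s=camera('side')[:,:,::-1]
for n,i in(('w',j),('s',camera_info('side'))):print(n,[proj(i,q).round(1) for q in([.584,-.044,.067],[.584,-.044,.099],[.584,-.044,.114])])
a=cv2.resize(w[100:260,190:390],None,fx=3,fy=3,interpolation=cv2.INTER_CUBIC)[:480,:450]
b=cv2.resize(s[150:250,280:350],None,fx=4.8,fy=4.8,interpolation=cv2.INTER_CUBIC)
cv2.imwrite('pics/end.png',np.hstack([a[:480],b[:480]]));cv2.imwrite('pics/w4.png',w)
E
```

```text
time: 11.77
position: [0.582, -0.0457, 0.2306]
tool_rot: [0.108, 0.697, -0.103, 0.702]
ft_force: [0.2, 0.7, -0.6]
grip_width: 0.0696
t 11.77 p [ 0.582  -0.0457  0.2306] x [ 0.009  0.007 -1.   ] y [0.295 0.955 0.009] F [ 0.25  0.67 -0.6 ] w 0.0696
w [array([319.8, 186.3]), array([320.1, 194.7]), array([320.3, 199.3])]
s [array([317.9, 197.2]), array([317.8, 189.7]), array([317.8, 186.1])]
```

View pics/end.png

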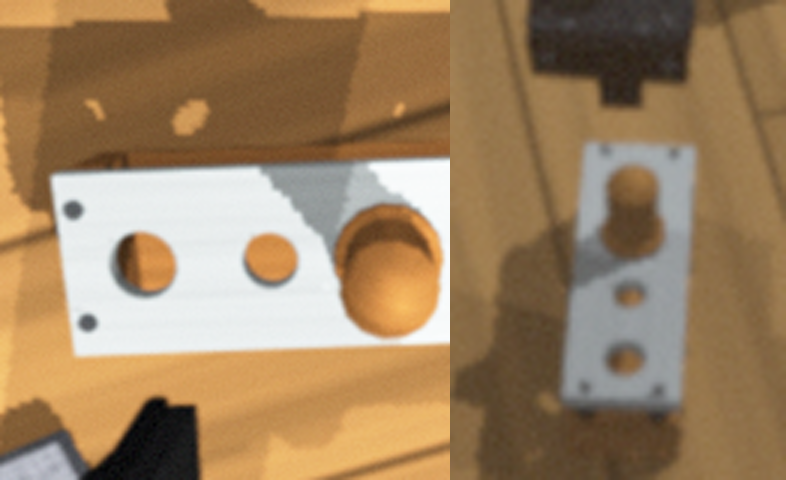

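The wrist crop shows the finial's cap at full-image (320,196), and the side crop shows it at (318,188.5). Both are within about 1.5 px of where an upright, home finial in hole 2 should appear, and the collar lies on the plate. Holes 3 and 4 are empty and the gripper is clear.

```bash
python3 -c "
from rig import robot
print(robot.hand_in())"
```

```text
the job is handed in; nothing more can be done
None
```

The stand's finial has the 14 mm tenon. It now stands upright in the gauge's second hole (15.5 mm), pushed home with its collar on the plate and released. I handed the job in at about 12 s of the 72 s allowed.

- **Hole 1 (11.5 mm):** I pressed the foot on it with about 3.5–6 N and it was stopped at the rim.
- **Hole 2 (15.5 mm):** The foot first caught on the rim at about 5 N. I moved it a few millimetres sideways under light pressure and it dropped in freely. I then pushed it down until the collar met the plate at about 5 N.

**Last checks:**
- In the final wrist and side pictures the cap is within about 1.5 px of where an upright, fully home finial in hole 2 should appear.
- The gripper was about 15 cm above and clear, and its force reading was only noise.

**Disagreement:** my estimated foot position in the hole is about 1.5 mm off the camera's hole centre. The calibration and a small tool tilt could account for that.

**Not checked:** I kept the arm away from the rack, wax jar and brush, but took no final picture of them to confirm they had not moved.

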